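# Put the tea mill in gear and wind its filling port to the pointer

## Task

The green tea mill's crank stands raised, out of gear. Take it by the wing grip in the middle and ease it down while rocking it to and fro until the hidden teeth mesh and it drops fully home, without forcing the teeth, then let go of it; now take the crank again by its end knob and wind the disc clockwise (seen from above) until the white mark of its filling port lines up with the red pointer. Leave the crank in gear and let go, with the other tea things left standing where they are.

Things in the scene. Friction and masses are not known exactly. Their poses are not given: they have to be found in the camera images.
- mill: green hand tea mill fixed on a 20 mm concrete slab (slab top at z = 0.020): round housing 156 mm across, 55 mm high; on it a dark grinding disc (132 mm across, top 65 mm above the origin) and above that a steel crank. Origin: centre of the underside, on the upright axis of disc and crank; +x points at the red pointer
- teeth: four square steel teeth 90 degrees apart under the crank (8 mm high, 22 to 30 mm from the axis; origin on the mill's axis, x along the crank's arm). Lowered, they drop between four like teeth on the disc's drive ring. Those are hidden and stand anywhere: the ring has 0.45 rad of stiff lost motion either way on the disc. They enter within 0.08 rad of a gap; there is a gap every quarter turn
- wing (a point): centre of the top of the dark wooden wing grip in the middle of the crank, on the mill's axis: an upright bar 46 mm long (along the crank's arm), 16 mm thick, 42 mm high. A steel flange 70 mm across lies at its foot. Grip it across its 16 mm. x axis along the arm towards the end knob. Out of gear the crank turns freely
- knob_top (a point): centre of the top of the crank's upright round end knob, 70 mm from the axis, 22 mm across, 44 mm high, fixed to the arm but smooth, so that it can turn between the fingers; top 10 mm above the wing's top. The steel arm (14 mm wide) lies 4 mm below its foot. Grip it with a finger either side of the arm; 36 mm separate wing and knob, so open the fingers to 40 mm at most when they lie along the arm
- lift (a joint): how far the crank is pushed down, in m: 0 raised, out of gear; 0.004 when tooth tips rest on tooth tips; 0.012 fully down in gear. It stays where it is left; pushing down takes about 3 N when free, pulling up about 8 N
- disc (a joint): angle of the disc in rad, anticlockwise seen from above; 0 when the white mark is at the red pointer; stops at 3.6 and -0.6. Stiff (0.2 N m), stays where it is left. In gear the crank carries it once the lost motion (up to 0.9 rad, and 0.16 rad of tooth play) is taken up, and again if the direction is reversed
- port (a point): the filling port: middle of the white mark (26 x 12 mm, radial, black dot) on top of the disc, 52 mm from the axis; turns with the disc
- pointer (a point): top of the small red pointer fixed at the edge of the housing, 73.5 mm from the axis, 68 mm above the mill's underside
- teapot: red ceramic teapot, body 124 mm across, 120 mm high, spout towards its +x, handle towards -x; origin under its centre. A bystander
- tray: flat steel tray 190 x 260 mm with an 18 mm rim; origin under its centre. A bystander
- cup_a: clear glass cup, 72 mm across, 75 mm high, standing in the tray; origin under its centre. A bystander
- cup_b: clear glass cup, 72 mm across, 75 mm high, standing on the slab; origin under its centre. A bystander
- sweet_box: closed pill-style sweet box, white with an orange flip lid, 55 x 85 x 23 mm; origin under its centre. A bystander
- tin: brass tea tin with a white lid, 66 mm across, 85 mm high; origin under its centre. A bystander
- spoon: steel spoon with a wooden handle, 140 mm long, lying flat along its x axis. A bystander

How it is judged:
By the outcome, as a careful person would: the job done as asked, in the order asked, and still so for the second after the job is handed in, with the robot touching nothing.
It also fails if it takes over 67 s, if anything falls off the work surface, if the arm or the gripper's body presses on something with over 40 N, if the wrist force passes 120 N, or if a joint passes its speed limit or range.

## Robot

A 7-joint arm with a two-finger parallel gripper is mounted at the origin on the work surface. World frame = base frame: x ahead of the robot, y to its left, z up, the work surface at z = 0. Lengths are in mm, angles in rad, forces in N, time in s.
With the tool pointing down it reaches from about 425 to 875 mm from the base axis. Payload 4.7 kg.
Tool frame: the origin (TCP) lies midway between the tips of the shut fingers; the grasp point (between the pads) lies 19 mm behind it (env.hold_point_z is the y of the grasp point in the tool frame, in mm); y points along the fingers, x is the direction in which the jaws open and shut, and the axes are right-handed (so a half turn about y gives the same grasp; the last joint's range is limited). The gripper opens to 87 mm and grips with 3 to 60 N. Pads are 19 mm wide; open, the fingers measure 117 mm over their backs; the gripper's body (75 mm by 190 mm) begins 51 mm behind the grasp point.
Start: joints at [1.193, 0.321, -0.07, 1.45, 0.023, 1.371, -0.057], TCP at [248.186, -600.774, 222.587] pointing down, gripper open.
Joint ranges: [-2.86, 2.86], [-0.3, 2.09], [-1.38, 1.24], [0.06, 2.45], [-1.56, 4.7], [0.09, 2.05], [-2.69, 2.69]. Speed limits (rad/s): [2.57, 2.57, 3.14, 3.14, 3.14, 3.14, 3.14].

## Interface

Orientations are given as a unit quaternion [x, y, z, w].
In Python, from bench import env gives the robot as it stands.
- The arm moves only by the shell command python3 -m jog 'ROWS' [OPENING] [FORCE]. ROWS is JSON, a list of rows, each a list of 2 entries, a list of its own where there are three numbers: the shift along the tool's x, y, z in cm, then the turn, a rotation vector about the tool's x, y, z in rad. A call has 1 to 8 rows; each row shifts and turns the commanded pose from where the row before left it, along the tool's axes as they then stand; what a row does not reach is not made up. A row lasts 1/12 s, in which the tool goes at most 41.7 mm and 7.16 degrees, less where a joint would pass 70% of its speed; a pose out of reach is approached as far as the arm can. A call is refused whole if a number of a shift passes 4.17 or a number of a turn 0.125, either way. A call with a gripper value outside its range is refused whole. OPENING is the finger opening in cm, from 0 to 8.7, set as the call begins (- or left out, the last holds). The fingers move at their own pace and stop on an object; FORCE is the grip in N (left out, the last holds). Time passes only in rows, so rows that do not move let the fingers close. It gives the time, the measured TCP pose, the force and the opening at its end, in the units of the state.
- env.read_state(): the state, without advancing time (a new reading comes with each control period).
- env.grab_frame(name): name is "scene" or "top" or "wrist"; returns (picture, depth): 420x560x3 uint8, red, green, blue; 420x560 float32, mm along the optical axis (not along the pixel's ray), 0 where there is no reading.
- env.calibration(name): a dict with "fovy" (degrees; the focal length in pixels is half the picture's height over the tangent of half this angle, whatever the lens; pixels are square), "cx", "cy" (the principal point, pixels), "eye" and "orientation" of the camera in the world; the wrist camera has in their place "mount" (4x4, takes a point from camera to tool coordinates, whose origin is the TCP and whose axes are the tool frame's). Camera axes: x right, y up, looking along -z (the intrinsics and any distortion apply to the point x, -y, -z); pixel columns grow to the right and rows downward; lengths in mm; the calibration is good to about 2 mm. A picture is of the moment at which its call begins: read the wrist's pose just before it. calibration takes no time and is no camera call.
- env.sign_off(): hands the job in, once; it reports no verdict.
The state is a dict: "time_s": time; "q": joint angles; "qd": joint speeds; "joint_efforts": joint torques, N m; "position": TCP position; "tcp_rot": TCP orientation; "ft_force": force on the tool from outside, world axes, zero at the start; "torque": the same for the moment, N m; "finger_gap": finger opening in mm.
Only numpy, scipy, OpenCV 4.12 (cv2) and the standard library are available. Lean on these libraries where they do the work, as an engineer would, in place of code of your own. Each camera call takes 0.05 s, during which the arm holds its last target.

## Working session

There is one attempt and no reset: what is moved stays moved. The work goes in short steps, Python scripts to look and compute and a shell command to move; the robot and the scene stay as the last step left them, time stands still between calls to the robot, and variables do not carry over. Pictures are saved under pics/ and viewed, and the job is handed in when it is done.

```bash
ls; mkdir -p pics; python3 - <<'E'
from bench import env
import cv2,numpy as np
print(env.read_state()); print(env.hold_point_z)
for n in ["scene","top","wrist"]:
    print(n,env.calibration(n))
    p,d=env.grab_frame(n); cv2.imwrite(f"pics/{n}0.png",p[:,:,::-1]); np.save(f"{n}0.npy",d)
E
```

```text
pics
{'time_s': 0.0, 'q': array([ 1.1931306 ,  0.32182313, -0.07005949,  1.45168696,  0.02260486,
        1.37078876, -0.05686165]), 'qd': array([ 0.000488  ,  0.00065121,  0.00031862,  0.00177729, -0.0008372 ,
        0.00039522,  0.00078171]), 'joint_efforts': array([ 5.32804133e-04, -4.91294146e+01, -4.03608782e-01, -3.12535894e+01,
       -6.38024951e-02,  4.36877995e-02,  1.96994220e-04]), 'position': array([ 247.90840127, -600.2646401 ,  221.4552273 ]), 'tcp_rot': array([-0.58741924,  0.39369316, -0.39252295,  0.58810719]), 'ft_force': array([ 0.49148248, -0.4379264 , -0.58029487]), 'torque': array([-0.02241151,  0.00668896,  0.01891223]), 'finger_gap': 87.27096752717543}
-18.700000000000003
scene {'fovy': 56.15104742376646, 'cx': 283.1005247698556, 'cy': 213.4488389970945, 'eye': array([ 967.73060573,  528.2192657 , 1225.13722989]), 'orientation': array([0.08634125, 0.25770962, 0.9151991 , 0.2975593 ])}
top {'fovy': 50.69246399816616, 'cx': 280.1175165454062, 'cy': 210.3529348640693, 'eye': array([ 422.00654237,   -7.01657442, 1227.62905577]), 'orientation': array([ 0.04993984, -0.05164761, -0.70370939,  0.70684626])}
wrist {'fovy': 61.32381631285465, 'cx': 280.9629050990098, 'cy': 211.38376076428952, 'mount': array([[ 9.99999624e-01, -4.59548122e-04, -7.35590974e-04,
         1.43131116e-01],
       [-5.76882407e-04,  2.80906698e-01, -9.59734908e-01,
        -1.61895373e+02],
       [ 6.47676806e-04,  9.59734972e-01,  2.80906328e-01,
         7.64313662e+01],
       [ 0.00000000e+00,  0.00000000e+00,  0.00000000e+00,
         1.00000000e+00]])}
```

View pics/scene0.png

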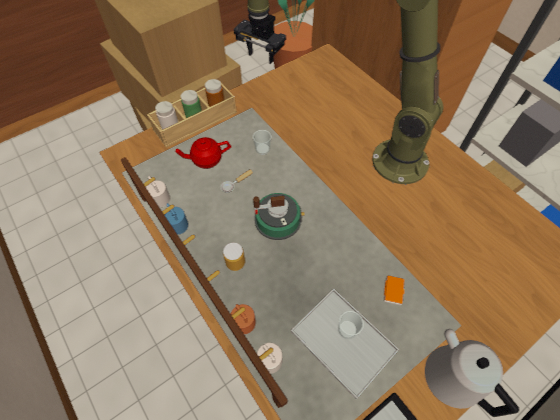

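View pics/top0.png

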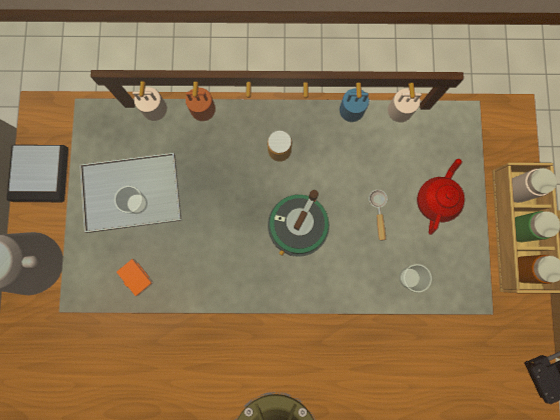

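View pics/wrist0.png

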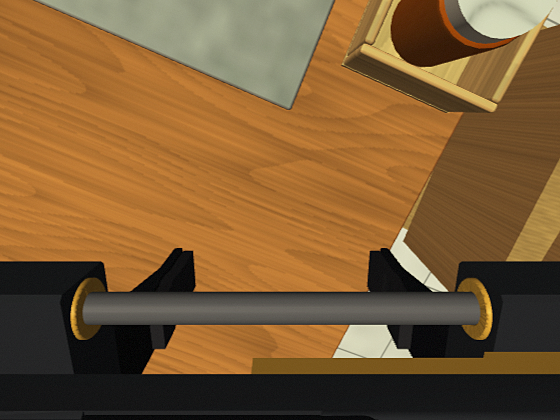

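```bash
cat > h.py <<'E'
import numpy as np, cv2
from scipy.spatial.transform import Rotation as R
from bench import env
def cam(name,st=None):
    c=env.calibration(name); f=210/np.tan(np.radians(c['fovy'])/2)
    if 'eye' in c: return f,c['cx'],c['cy'],np.array(c['eye']),R.from_quat(c['orientation']).as_matrix()
    M=np.array(c['mount']); Rt=R.from_quat(st['tcp_rot']).as_matrix()
    return f,c['cx'],c['cy'],np.array(st['position'])+Rt@M[:3,3],Rt@M[:3,:3]
def ray(C,u,v):
    f,cx,cy,e,Rm=C; d=Rm@np.array([(u-cx)/f,-(v-cy)/f,-1]); return e,d
def onz(C,u,v,z):
    e,d=ray(C,u,v); return e+d*(z-e[2])/d[2]
def dep(C,u,v,D): e,d=ray(C,u,v); return e+d*D
def proj(C,p):
    f,cx,cy,e,Rm=C; q=Rm.T@(np.array(p)-e); return cx+f*q[0]/-q[2], cy-f*q[1]/-q[2]
def tri(rays):
    A=np.zeros((3,3));b=np.zeros(3)
    for e,d in rays:
        d=d/np.linalg.norm(d);P=np.eye(3)-np.outer(d,d);A+=P;b+=P@e
    return np.linalg.solve(A,b)
E
python3 - <<'E'
import cv2
a=cv2.imread('pics/top0.png')[175:270,250:350]; b=cv2.imread('pics/scene0.png')[180:250,235:325]
cv2.imwrite('pics/tc.png',cv2.resize(a,None,fx=6,fy=6,interpolation=2)); cv2.imwrite('pics/sc.png',cv2.resize(b,None,fx=8,fy=8,interpolation=2))
E
```

```text
(no output)
```

View pics/tc.png

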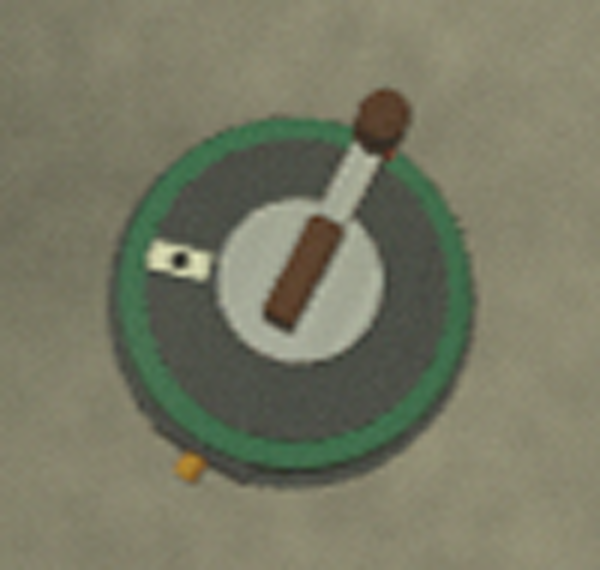

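View pics/sc.png

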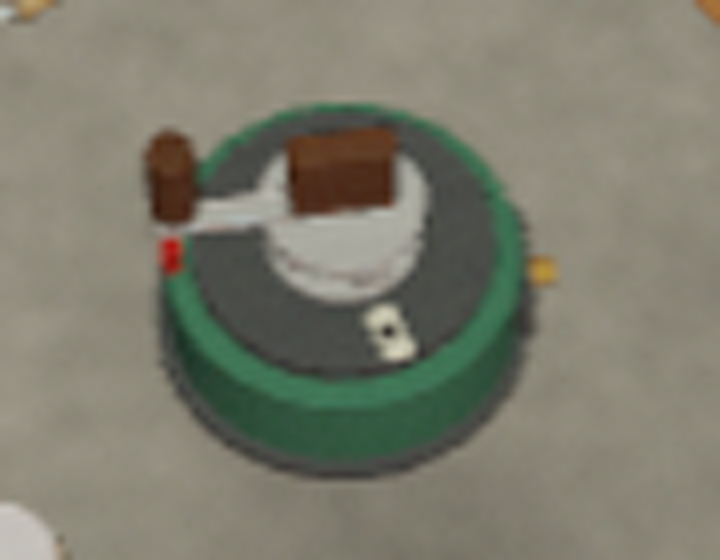

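```bash
cat > m.py <<'E'
from h import *
def meas(n,png):
    im=cv2.imread(png); C=cam(n); hsv=cv2.cvtColor(im,cv2.COLOR_BGR2HSV)
    g=cv2.inRange(hsv,(65,90,50),(95,255,140)); 
    x0,y0,x1,y1={'top':(255,180,345,265),'scene':(240,180,320,250)}[n]
    m=np.zeros_like(g); m[y0:y1,x0:x1]=g[y0:y1,x0:x1]
    v,u=np.nonzero(m)
    P=np.array([onz(C,a,b,75) for a,b in zip(u,v)])[:,:2]
    return P
if __name__=="__main__":
    for n in ['top','scene']:
        P=meas(n,f'pics/{n}0.png')
        # keep pixels, fit outer circle via hull for top
        h=cv2.convexHull(P.astype(np.float32))[:,0]
        (c,r)=cv2.minEnclosingCircle(P.astype(np.float32)); print(n,len(P),c,r)
    T=cam('top');S=cam('scene')
    print('port top',onz(T,280,218.3,85),'scene',onz(S,283.5,221.25,85))
    print('pointer top',onz(T,315,200.5,86),'scene',onz(S,256.5,209.8,88))
    print('wing tri',tri([ray(T,250+306/6,175+268/6),ray(S,235+342/8,180+142/8)]))
    print('knob tri',tri([ray(T,250+384/6,175+112/6),ray(S,235+170/8,180+138/8)]))
    D=np.load('top0.npy'); print('wing depth',dep(T,301,219.5,D[219:221,300:303].mean()), 'knob',dep(T,314.5,193,D[192:195,313:316].mean()))
    print('flange',dep(T,290,223,D[222:225,289:292].mean()))
E
python3 m.py
```

```text
top 491 (555.330078125, -57.784698486328125) 75.83953857421875
scene 475 (562.3677978515625, -47.634735107421875) 87.43611145019531
port top [566.5942903  -9.2132859  85.       ] scene [568.1561914   -8.46943314  85.        ]
pointer top [ 613.72505615 -100.39258053   86.        ] scene [617.02552238 -97.58053415  88.        ]
wing tri [554.66684772 -60.1467609  152.48294437]
knob tri [616.42046879 -91.37771228 171.39405294]
wing depth [555.08115391 -60.30653441 154.5367979 ] knob [618.75321897 -92.74601374 166.1979501 ]
flange [551.11906241 -34.49842063 113.552184  ]
```

```bash
cat > s.py <<'E'
from h import *
import sys
def show(target=None,ang=None):
    s=env.read_state(); Rm=R.from_quat(s['tcp_rot']).as_matrix()
    xa=np.arctan2(Rm[1,0],Rm[0,0])
    print('t',round(s['time_s'],2),'pos',s['position'].round(1),'xang',round(xa,3),'yax',Rm[:,1].round(3),'F',s['ft_force'].round(1),'T',s['torque'].round(2),'gap',round(s['finger_gap'],1),'q7',s['q'][6].round(2),'q5',s['q'][4].round(2))
    if target is not None:
        d=Rm.T@(np.array(target)-s['position']); print('shift cm',(d/10).round(2))
    if ang is not None:
        for k in (0,np.pi):
            e=(ang+k-xa+np.pi)%(2*np.pi)-np.pi; print('turn about tool y',round(-e,3))
    return s
if __name__=="__main__":
    a=[float(x) for x in sys.argv[1:]]
    show(a[:3] if len(a)>=3 else None, a[3] if len(a)>3 else None)
E
python3 s.py 556 -59 270 1.09
```

```text
t 0.15 pos [ 248.  -600.4  221.7] xang -1.179 yax [-0.001  0.001 -1.   ] F [-0.5 -0.2 -0. ] T [-0.01 -0.05  0.02] gap 86.8 q7 -0.06 q5 0.02
shift cm [-38.28  -4.78  49.14]
turn about tool y -2.269
turn about tool y 0.873
```

```bash
python3 -m jog '[[[-2.5,-0.6,3.2],[0,0,0]],[[-2.5,-0.6,3.2],[0,0,0]],[[-2.5,-0.6,3.2],[0,0,0]],[[-2.5,-0.6,3.2],[0,0,0]],[[-2.5,-0.6,3.2],[0,0,0]],[[-2.5,-0.6,3.2],[0,0,0]],[[-2.5,-0.6,3.2],[0,0,0]],[[-2.5,-0.6,3.2],[0,0,0]]]' 
python3 s.py 556 -59 270 1.09
```

```text
time_s: 0.82
position: [408.9, -316.2, 270.8]
tcp_rot: [0.588, -0.393, 0.393, -0.588]
ft_force: [0.7, -1.2, 0.3]
finger_gap: 87.3
t 0.82 pos [ 408.9 -316.2  270.8] xang -1.179 yax [-0. -0. -1.] F [ 0.7 -1.2  0.3] T [-0.02 -0.06 -0.09] gap 87.3 q7 -0.58 q5 0.01
shift cm [-18.15   0.06  23.42]
turn about tool y -2.269
turn about tool y 0.873
```

```bash
python3 -m jog '[[[-2.6,0,3.35],[0,0,0]],[[-2.6,0,3.35],[0,0,0]],[[-2.6,0,3.35],[0,0,0]],[[-2.6,0,3.35],[0,0,0]],[[-2.6,0,3.35],[0,0,0]],[[-2.6,0,3.35],[0,0,0]],[[-2.6,0,3.35],[0,0,0]]]' 
python3 -m jog '[[[0,0,0],[0,-0.125,0]],[[0,0,0],[0,-0.125,0]],[[0,0,0],[0,-0.125,0]],[[0,0,0],[0,-0.125,0]],[[0,0,0],[0,-0.125,0]],[[0,0,0],[0,-0.125,0]],[[0,0,0],[0,-0.125,0]],[[0,0,0],[0,-0.125,0]]]' 
python3 -m jog '[[[0,0,0],[0,-0.125,0]],[[0,0,0],[0,-0.125,0]],[[0,0,0],[0,-0.125,0]],[[0,0,0],[0,-0.125,0]],[[0,0,0],[0,-0.125,0]],[[0,0,0],[0,-0.125,0]],[[0,0,0],[0,-0.125,0]],[[0,0,0],[0,-0.125,0]]]'
python3 s.py 556 -59 270 1.09
python3 - <<'E'
from h import *
s=env.read_state(); p,d=env.grab_frame('wrist'); cv2.imwrite('pics/w1.png',p[:,:,::-1]); np.save('w1.npy',d); np.save('w1s.npy',s,allow_pickle=True)
E
```

```text
time_s: 1.4
position: [553.5, -63.1, 270.5]
tcp_rot: [0.588, -0.393, 0.393, -0.588]
ft_force: [0.2, -0.2, -0.2]
finger_gap: 87.0
time_s: 2.07
position: [552.9, -64.9, 270.2]
tcp_rot: [0.704, -0.061, 0.061, -0.704]
ft_force: [-0.1, -1.0, -0.4]
finger_gap: 87.2
time_s: 2.73
position: [552.8, -64.9, 270.2]
tcp_rot: [-0.647, -0.284, 0.284, 0.648]
ft_force: [-0.7, 0.2, 0.2]
finger_gap: 87.1
t 2.73 pos [552.8 -64.9 270.2] xang 0.827 yax [-0.001 -0.    -1.   ] F [-0.7  0.2  0.2] T [ 0.07 -0.13 -0.02] gap 87.1 q7 0.82 q5 0.1
shift cm [0.65 0.02 0.17]
turn about tool y -0.263
turn about tool y 2.879
```

View pics/w1.png

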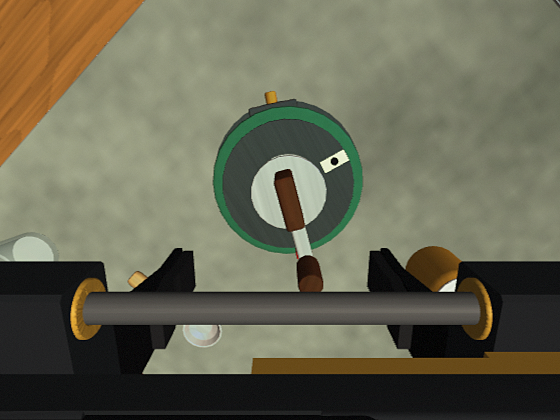

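```bash
cat > w.py <<'E'
from h import *
def cloud(p,d,s,m):
    C=cam('wrist',s); v,u=np.nonzero(m&(d>0)); return np.array([dep(C,a,b,d[b,a]) for a,b in zip(u,v)])
def run(png,npy,st):
    im=cv2.imread(png);d=np.load(npy);s=np.load(st,allow_pickle=True).item()
    hsv=cv2.cvtColor(im,cv2.COLOR_BGR2HSV); h,S,V=cv2.split(hsv)
    m=((h<15)&(S>80)&(V<140)); m[290:]=0; m[:,:230]=0;m[:,350:]=0
    P=cloud(im,d,s,m)
    z=P[:,2]; print(np.histogram(z,bins=range(105,180,5)))
    W=P[(z>147)&(z<158)]; 
    (c,sz,a)=cv2.minAreaRect(W[:,:2].astype(np.float32)); print('wing',c,sz,a,np.median(W[:,2]))
    C=cam('wrist',s)
    return s,C,P
if __name__=="__main__":
    s,C,P=run('pics/w1.png','w1.npy','w1s.npy')
    p=onz(C,335,161,85); print('port',p)
E
python3 w.py
python3 - <<'E'
import cv2
a=cv2.imread('pics/w1.png')[85:300,195:375]
cv2.imwrite('pics/w1c.png',cv2.resize(a[60:],None,fx=3.7,fy=3.7,interpolation=2))
E
```

```text
(array([  0,   2,  10,  14,  58,  68,  72,  79,  72, 322, 792, 135, 246,
         0]), array([105, 110, 115, 120, 125, 130, 135, 140, 145, 150, 155, 160, 165,
       170, 175]))
wing (575.47607421875, -70.52885437011719) (18.95769691467285, 91.6299057006836) 64.14369201660156 155.43700133425347
port [568.22261861  -8.2278493   85.        ]
```

View pics/w1c.png

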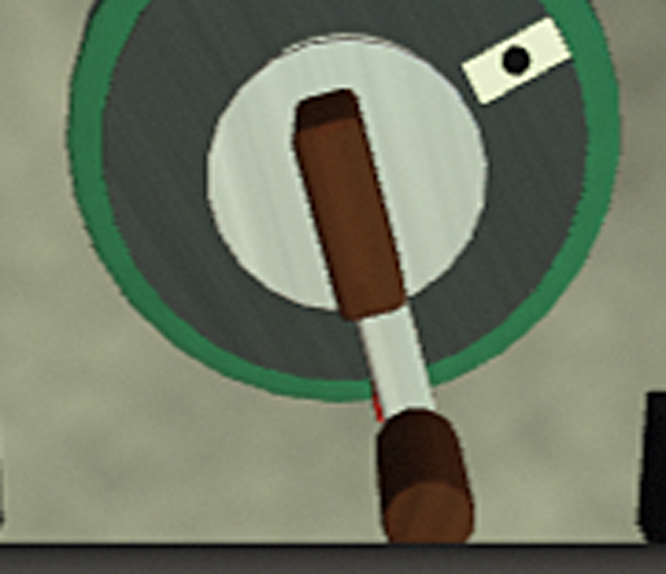

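```bash
python3 - <<'E'
from w import *
from scipy.optimize import least_squares
im=cv2.imread('pics/w1.png');d=np.load('w1.npy');s=np.load('w1s.npy',allow_pickle=True).item()
h,S,V=cv2.split(cv2.cvtColor(im,cv2.COLOR_BGR2HSV)); C=cam('wrist',s)
br=((h<15)&(S>80)&(V<140)); br[290:]=0; br[:,:230]=0;br[:,350:]=0
for nm,r in (('wing',slice(160,233)),('knob',slice(245,290))):
    m=np.zeros_like(br); m[r]=br[r]; P=cloud(im,d,s,m); zt=np.percentile(P[:,2],97); Q=P[P[:,2]>zt-3]
    print(nm,zt,np.median(Q[:,2]),cv2.minAreaRect(Q[:,:2].astype(np.float32)), Q[:,:2].mean(0))
g=((h>65)&(h<95)&(S>90)); g[300:]=0
P=cloud(im,d,s,g); Q=P[abs(P[:,2]-75)<3]; print(len(Q),np.median(Q[:,2]))
f=lambda p:np.hypot(Q[:,0]-p[0],Q[:,1]-p[1])-p[2]
r=least_squares(f,[556,-59,72],loss='soft_l1'); print('axis by ring',r.x)
w=((S<40)&(V>140)); P=cloud(im,d,s,w); Q=P[(abs(P[:,2]-112)<4)&(np.hypot(P[:,0]-556,P[:,1]+59)<42)]; print('flange',np.median(Q[:,2]),cv2.minEnclosingCircle(Q[:,:2].astype(np.float32)))
rd=((h<6)|(h>174))&(S>170)&(V>120); rd[:230]=0; rd[275:]=0; rd[:,:280]=0; rd[:,320:]=0
v,u=np.nonzero(rd); print('red',u.mean() if len(u) else None,v.mean() if len(v) else None,len(u)); 
if len(u): print(cloud(im,d,s,rd).mean(0))
E
```

```text
wing 156.90839241108375 155.57437206793722 ((555.2789916992188, -59.24261474609375), (14.763891220092773, 45.50675582885742), 62.59415054321289) [554.97612024 -59.14102847]
knob 166.64769043349727 165.52115851648145 ((614.7122192382812, -89.71726989746094), (20.312227249145508, 13.6217622756958), 47.749473571777344) [614.92662288 -89.92505862]
3722 74.63492042785717
axis by ring [556.03297549 -60.07336224  72.122834  ]
flange 113.79662070907105 ((557.8695068359375, -59.29055404663086), 36.9074592590332)
red 296.8 256.0 5
[ 614.90794113 -100.80507738   93.68180528]
```

```bash
python3 -m jog '[[[0,0,0],[0,-0.125,0]],[[0,0,0],[0,-0.125,0]],[[0,0,0],[0,-0.015,0]],[[0,0,0],[0,0,0]]]' 5
python3 s.py 555.7 -59.5 119 1.092
```

```text
time_s: 3.12
position: [552.9, -64.9, 270.4]
tcp_rot: [-0.606, -0.364, 0.364, 0.606]
ft_force: [0.7, 0.3, -0.5]
finger_gap: 68.1
t 3.12 pos [552.9 -64.9 270.4] xang 1.082 yax [-0.  0. -1.] F [ 0.7  0.3 -0.5] T [ 0.06 -0.16 -0.01] gap 68.1 q7 1.07 q5 0.11
shift cm [6.100e-01 1.514e+01 1.000e-02]
turn about tool y -0.01
turn about tool y 3.131
```

```bash
python3 -m jog '[[[0.6,2.5,0],[0,-0.01,0]],[[0,3,0],[0,0,0]],[[0,3,0],[0,0,0]],[[0,2.5,0],[0,0,0]],[[0,1.5,0],[0,0,0]],[[0,0,0],[0,0,0]],[[0,0,0],[0,0,0]]]' 5
python3 s.py 555.7 -59.5 119 1.092
python3 - <<'E'
from h import *
p,d=env.grab_frame('scene'); cv2.imwrite('pics/s2.png',cv2.resize(p[180:250,235:325,::-1],None,fx=8,fy=8,interpolation=2))
E
```

```text
time_s: 3.7
position: [555.5, -59.5, 145.2]
tcp_rot: [-0.604, -0.367, 0.368, 0.604]
ft_force: [0.4, 0.3, 0.5]
finger_gap: 49.7
t 3.7 pos [555.5 -59.5 145.2] xang 1.093 yax [-0.001  0.    -1.   ] F [0.4 0.3 0.5] T [ 0.08 -0.18 -0.01] gap 49.7 q7 1.01 q5 0.18
shift cm [ 0.01  2.62 -0.02]
turn about tool y 0.001
turn about tool y -3.14
```

View pics/s2.png

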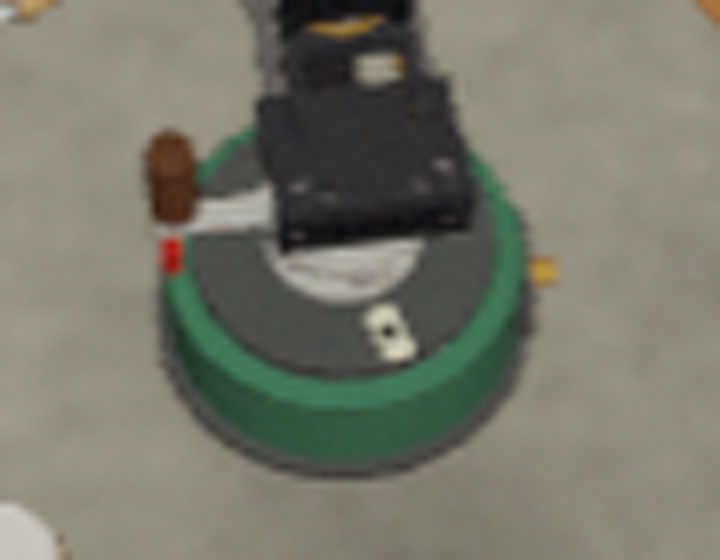

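```bash
python3 -m jog '[[[0,1.2,0],[0,0,0]],[[0,0.8,0],[0,0,0]],[[0,0.45,0],[0,0,0]],[[0,0,0],[0,0,0]]]' 5; python3 s.py
python3 -m jog '[[[0,0,0],[0,0,0]],[[0,0,0],[0,0,0]],[[0,0,0],[0,0,0]],[[0,0,0],[0,0,0]],[[0,0,0],[0,0,0]],[[0,0,0],[0,0,0]],[[0,0,0],[0,0,0]]]' 0.8 20; python3 s.py
```

```text
time_s: 4.08
position: [555.0, -59.6, 119.9]
tcp_rot: [-0.603, -0.368, 0.369, 0.604]
ft_force: [0.1, -0.4, -0.7]
finger_gap: 50.1
t 4.08 pos [555.  -59.6 119.9] xang 1.096 yax [-0.002  0.    -1.   ] F [ 0.1 -0.4 -0.7] T [ 0.04 -0.13 -0.06] gap 50.1 q7 1.0 q5 0.2
time_s: 4.67
position: [556.2, -59.1, 121.2]
tcp_rot: [0.604, 0.369, -0.368, -0.603]
ft_force: [0.5, 1.5, 0.1]
finger_gap: 15.7
t 4.67 pos [556.2 -59.1 121.2] xang 1.096 yax [ 0.001  0.    -1.   ] F [0.5 1.5 0.1] T [ 0.4  -0.35 -0.02] gap 15.7 q7 1.0 q5 0.2
```

```bash
python3 -m jog '[[[0,0.1,0],[0,0,0]],[[0,0.1,0],[0,0,0]],[[0,0.1,0],[0,0,0]],[[0,0,0],[0,0,0]]]'; python3 s.py;python3 -m jog '[[[0,0.05,0],[0,0,0]],[[0,0,0],[0,0,0]]]'; python3 s.py;python3 -m jog '[[[0,0.05,0],[0,0,0]],[[0,0,0],[0,0,0]]]'; python3 s.py
```

```text
time_s: 5.0
position: [556.2, -59.1, 118.1]
tcp_rot: [-0.603, -0.369, 0.368, 0.603]
ft_force: [1.0, 2.2, 1.6]
finger_gap: 15.7
t 5.0 pos [556.2 -59.1 118.1] xang 1.096 yax [ 0.001  0.    -1.   ] F [1.  2.2 1.6] T [ 0.54 -0.36  0.02] gap 15.7 q7 1.0 q5 0.2
time_s: 5.17
position: [556.2, -59.1, 117.6]
tcp_rot: [-0.603, -0.369, 0.368, 0.604]
ft_force: [1.5, 2.7, 1.0]
finger_gap: 16.0
t 5.17 pos [556.2 -59.1 117.6] xang 1.096 yax [ 0.001  0.    -1.   ] F [1.5 2.7 1. ] T [ 0.6  -0.38 -0.01] gap 16.0 q7 1.0 q5 0.2
time_s: 5.33
position: [556.2, -59.1, 117.2]
tcp_rot: [-0.604, -0.369, 0.368, 0.604]
ft_force: [1.4, 3.6, 2.2]
finger_gap: 15.7
t 5.33 pos [556.2 -59.1 117.2] xang 1.096 yax [ 0.001  0.    -1.   ] F [1.4 3.6 2.2] T [ 0.73 -0.43 -0.05] gap 15.7 q7 1.0 q5 0.2
```

```bash
python3 -m jog '[[[0,0.03,0],[0,0,0]],[[0,0,0],[0,0,0]]]'; python3 s.py;python3 -m jog '[[[0,0.03,0],[0,0,0]],[[0,0,0],[0,0,0]]]'; python3 s.py
```

```text
time_s: 5.5
position: [556.2, -59.1, 117.2]
tcp_rot: [0.604, 0.369, -0.368, -0.603]
ft_force: [1.1, 3.8, 4.7]
finger_gap: 15.8
t 5.5 pos [556.2 -59.1 117.2] xang 1.096 yax [ 0.001  0.    -1.   ] F [1.1 3.8 4.7] T [ 0.82 -0.26  0.01] gap 15.8 q7 1.0 q5 0.2
time_s: 5.67
position: [556.2, -59.1, 117.1]
tcp_rot: [0.604, 0.369, -0.368, -0.603]
ft_force: [-0.2, 4.2, 8.0]
finger_gap: 15.8
t 5.67 pos [556.2 -59.1 117.1] xang 1.096 yax [ 0.001  0.    -1.   ] F [-0.2  4.2  8. ] T [ 0.87 -0.1  -0.03] gap 15.8 q7 1.0 q5 0.2
```

```bash
for i in 1 2 3; do python3 -m jog '[[[0,0,0],[0,0.05,0]],[[0,0,0],[0,0.05,0]]]'>/dev/null; python3 s.py; done
```

```text
t 5.83 pos [556.3 -59.1 117.1] xang 0.994 yax [ 0.001  0.    -1.   ] F [-0.1  3.6  6.8] T [ 0.85 -0.12  0.13] gap 16.3 q7 0.9 q5 0.2
t 6.0 pos [556.3 -59.1 117.1] xang 0.894 yax [ 0.001  0.    -1.   ] F [0.7 3.9 6.7] T [ 0.81 -0.19  0.07] gap 15.8 q7 0.8 q5 0.19
t 6.17 pos [556.2 -59.2 116.9] xang 0.794 yax [ 0.001  0.    -1.   ] F [1.3 3.5 3.8] T [ 0.78 -0.37  0.05] gap 15.7 q7 0.71 q5 0.19
```

```bash
python3 -m jog '[[[0,0.05,0],[0,0,0]],[[0,0,0],[0,0,0]]]'>/dev/null; python3 s.py;
```

```text
t 6.33 pos [556.2 -59.2 116.1] xang 0.797 yax [ 0.001  0.    -1.   ] F [1.9 4.3 3.7] T [ 0.94 -0.54 -0.06] gap 16.0 q7 0.71 q5 0.19
```

Meshed. I'll ease it down further and check the force as it goes.

```bash
for i in 1 2 3; do python3 -m jog '[[[0,0.1,0],[0,0,0]],[[0,0.1,0],[0,0,0]]]'>/dev/null; python3 s.py; done
```

```text
t 6.5 pos [556.2 -59.2 114.2] xang 0.797 yax [ 0.001  0.    -1.   ] F [2.2 4.6 4.2] T [ 0.96 -0.4  -0.1 ] gap 16.1 q7 0.71 q5 0.19
t 6.67 pos [556.3 -59.2 112.2] xang 0.797 yax [ 0.001  0.    -1.   ] F [1.6 4.3 5.5] T [ 0.96 -0.38 -0.13] gap 15.8 q7 0.71 q5 0.19
t 6.83 pos [556.2 -59.1 110.2] xang 0.797 yax [ 0.001  0.    -1.   ] F [1.  3.7 5.5] T [ 1.01 -0.34 -0.11] gap 16.0 q7 0.71 q5 0.19
```

```bash
for i in 1 2 3; do python3 -m jog '[[[0,0.06,0],[0,0,0]],[[0,0,0],[0,0,0]]]'>/dev/null; python3 s.py; done
```

```text
t 7.0 pos [556.2 -59.2 109.4] xang 0.797 yax [ 0.001  0.001 -1.   ] F [2.3 5.  4.2] T [ 1.   -0.55 -0.08] gap 15.8 q7 0.71 q5 0.19
t 7.17 pos [556.2 -59.2 109.1] xang 0.797 yax [ 0.001  0.    -1.   ] F [0.6 4.6 6.6] T [ 1.1  -0.24 -0.08] gap 15.9 q7 0.71 q5 0.19
t 7.33 pos [556.3 -59.2 109.1] xang 0.797 yax [ 0.001  0.    -1.   ] F [0.7 4.7 9.3] T [ 1.11 -0.05 -0.02] gap 15.8 q7 0.71 q5 0.19
```

```bash
python3 -m jog '[[[0,-0.08,0],[0,0,0]],[[0,0,0],[0,0,0]],[[0,0,0],[0,0,0]],[[0,0,0],[0,0,0]],[[0,0,0],[0,0,0]],[[0,0,0],[0,0,0]]]' 5; python3 s.py
python3 -m jog '[[[0,-1,0],[0,0,0]],[[0,-2,0],[0,0,0]],[[0,-3,0],[0,0,0]],[[0,-3,0],[0,0,0]],[[0,-3,0],[0,0,0]],[[0,-2,0],[0,0,0]],[[0,0,0],[0,0,0]],[[0,0,0],[0,0,0]]]' 8.7; python3 s.py
python3 - <<'E'
from h import *
s=env.read_state(); p,d=env.grab_frame('wrist'); cv2.imwrite('pics/w2.png',p[:,:,::-1]); np.save('w2.npy',d); np.save('w2s.npy',s,allow_pickle=True)
p,d=env.grab_frame('scene'); cv2.imwrite('pics/s3.png',p[:,:,::-1])
E
```

```text
time_s: 7.83
position: [555.4, -60.2, 108.4]
tcp_rot: [-0.652, -0.273, 0.274, 0.652]
ft_force: [-0.7, 0.9, 0.2]
finger_gap: 46.1
t 7.83 pos [555.4 -60.2 108.4] xang 0.795 yax [-0.001 -0.    -1.   ] F [-0.7  0.9  0.2] T [ 0.04 -0.16 -0.  ] gap 46.1 q7 0.71 q5 0.19
time_s: 8.5
position: [556.6, -59.6, 250.8]
tcp_rot: [0.653, 0.275, -0.273, -0.651]
ft_force: [0.5, 0.0, -0.9]
finger_gap: 85.9
t 8.5 pos [556.6 -59.6 250.8] xang 0.796 yax [ 0.003 -0.001 -1.   ] F [ 0.5  0.  -0.9] T [ 0.04 -0.13  0.02] gap 85.9 q7 0.77 q5 0.11
```

View pics/w2.png

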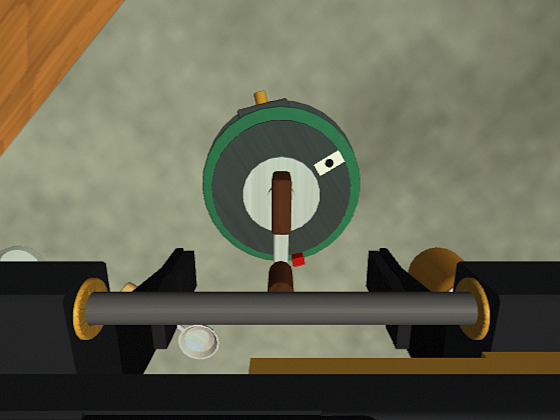

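View pics/s3.png

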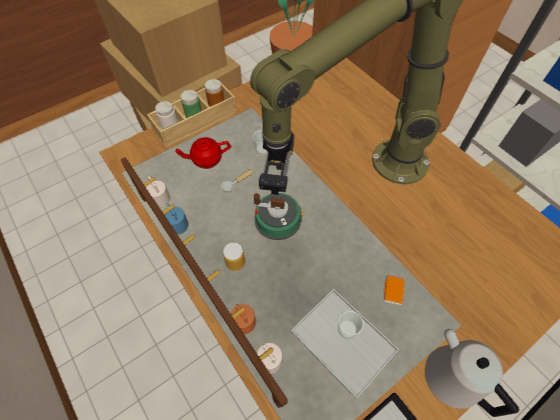

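```bash
cat > a.py <<'E'
from w import *
from scipy.optimize import least_squares
def analyse(k,ax=None):
    im=cv2.imread(f'pics/{k}.png');d=np.load(f'{k}.npy');s=np.load(f'{k}s.npy',allow_pickle=True).item()
    h,S,V=cv2.split(cv2.cvtColor(im,cv2.COLOR_BGR2HSV)); C=cam('wrist',s)
    g=((h>65)&(h<95)&(S>90)); P=cloud(im,d,s,g); Q=P[(abs(P[:,2]-75)<3)&(np.hypot(P[:,0]-556,P[:,1]+59.5)<82)]
    r=least_squares(lambda p:np.hypot(Q[:,0]-p[0],Q[:,1]-p[1])-p[2],[556,-59,72],loss='soft_l1').x; print('ring axis',r,np.median(Q[:,2]))
    c=r[:2] if ax is None else np.array(ax)
    near=lambda P,R0:P[np.hypot(P[:,0]-c[0],P[:,1]-c[1])<R0]
    rd=((h<6)|(h>174))&(S>180)&(V>130); P=cloud(im,d,s,rd); P=near(P,85)
    if len(P): p=P.mean(0); print('pointer',p,len(P),'ang',np.arctan2(*(p[:2]-c)[::-1]),'r',np.hypot(*(p[:2]-c)))
    w=((S<60)&(V>170)).astype(np.uint8); P=cloud(im,d,s,w>0); rr=np.hypot(P[:,0]-c[0],P[:,1]-c[1]); P=P[(abs(P[:,2]-85)<4)&(rr>38)&(rr<68)]
    (cc,sz,a)=cv2.minAreaRect(P[:,:2].astype(np.float32)); cc=np.array(cc); print('port',cc,sz,len(P),'ang',np.arctan2(*(cc-c)[::-1]),'r',np.hypot(*(cc-c)))
    br=((h<15)&(S>80)&(V<140)); P=near(cloud(im,d,s,br),95); rr=np.hypot(P[:,0]-c[0],P[:,1]-c[1])
    W=P[rr<26]; zt=np.percentile(W[:,2],95); W=W[W[:,2]>zt-3]; print('wing',np.median(W[:,2]),cv2.minAreaRect(W[:,:2].astype(np.float32)))
    W=P[rr>55]
    if len(W): zt=np.percentile(W[:,2],95); W=W[W[:,2]>zt-3]; print('knob',np.median(W[:,2]),cv2.minAreaRect(W[:,:2].astype(np.float32)))
if __name__=="__main__":
    import sys; analyse(sys.argv[1])
E
python3 a.py w2; python3 a.py w1
```

```text
ring axis [556.01630977 -60.0938311   72.14018824] 74.64884650491683
pointer [618.47508607 -97.13344502  87.52939412] 89 ang -0.5352750160565929 r 72.61564387778358
port [567.48657227  -8.87104702] (26.082218170166016, 12.353196144104004) 299 ang 1.3505015915750918 r 52.4913376740659
wing 143.57839977896776 ((554.65185546875, -58.6112060546875), (15.42963695526123, 47.35973358154297), 47.28517150878906)
knob 153.38953547162714 ((567.65283203125, -71.27900695800781), (109.22242736816406, 103.63652038574219), 47.462074279785156)
ring axis [556.05504154 -60.08928821  72.1238883 ] 74.63488047666249
pointer [ 614.4544874  -100.54058203   94.9400074 ] 4 ang -0.6057866451804245 r 71.04085055862807
port [575.09576416 -29.74123764] (23.69774627685547, 70.83793640136719) 279 ang 1.010464620052049 r 35.826711983209535
wing 155.56504914952706 ((554.934814453125, -58.90946578979492), (15.658629417419434, 46.760223388671875), 60.62705993652344)
knob 165.66060182959038 ((565.6636962890625, -94.68428802490234), (121.58755493164062, 21.063739776611328), 2.852454900741577)
```

```bash
python3 s.py 606 -108.7 175 0.796
```

```text
t 8.6 pos [555.3 -59.7 248.2] xang 0.796 yax [-0.001 -0.    -1.   ] F [-0.1 -0.2 -0.4] T [ 0.03 -0.09  0.03] gap 86.8 q7 0.77 q5 0.11
shift cm [ 0.06  7.32 -7.06]
turn about tool y -0.0
turn about tool y 3.142
```

```bash
python3 -m jog '[[[0,0.5,-2],[0,0,0]],[[0,1.5,-2.5],[0,0,0]],[[0,2,-2],[0,0,0]],[[0.05,2,-0.5],[0,0,0]],[[0,1.3,0],[0,0,0]],[[0,0,0],[0,0,0]],[[0,0,0],[0,0,0]]]' 4.5; python3 s.py 606 -108.7 112 0.796
python3 - <<'E'
from h import *
for n,(y0,y1,x0,x1) in dict(top=(170,265,260,350),scene=(180,250,235,325)).items():
    p,d=env.grab_frame(n); cv2.imwrite(f'pics/{n}4.png',cv2.resize(p[y0:y1,x0:x1,::-1],None,fx=6,fy=6,interpolation=2))
s=env.read_state(); print(s['position'],proj(cam('top'),s['position']))
p,d=env.grab_frame('wrist'); cv2.imwrite('pics/w4.png',p[:,:,::-1])
E
```

```text
time_s: 9.18
position: [605.0, -107.1, 174.8]
tcp_rot: [-0.651, -0.274, 0.275, 0.652]
ft_force: [1.0, -0.1, 0.2]
finger_gap: 49.4
t 9.18 pos [ 605.  -107.1  174.8] xang 0.797 yax [-0.003  0.001 -1.   ] F [ 1.  -0.1  0.2] T [ 0.08 -0.16 -0.02] gap 49.4 q7 0.77 q5 0.21
shift cm [-0.04  6.28 -0.2 ]
turn about tool y 0.001
turn about tool y -3.14
[ 606.49094514 -107.19301931  177.11579262] (np.float64(320.9012215762425), np.float64(197.21876595197304))
```

View pics/scene4.png

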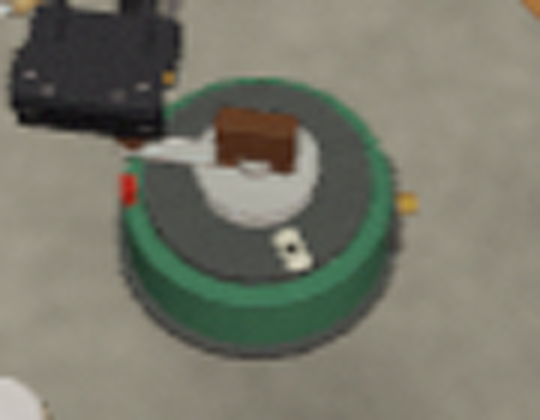

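View pics/w4.png

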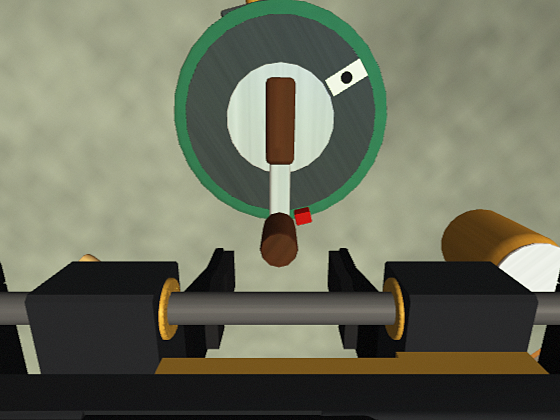

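```bash
python3 - <<'E'
from h import *
s=env.read_state(); C=cam('wrist',s); print(s['position'],onz(C,279,248,153.5), onz(C,346,76.5,85), onz(C,303,215,88))
E
```

```text
[ 606.71869241 -107.3847763   177.48253129] [ 604.64990671 -107.8236234   153.5       ] [567.34965553  -8.69791659  85.        ] [617.30963075 -95.72350722  88.        ]
```

```bash
python3 -m jog '[[[-0.05,1.5,-0.1],[0,0,0]],[[0,2,0],[0,0,0]],[[0,1.7,0],[0,0,0]],[[0,1.1,0],[0,0,0]],[[0,0,0],[0,0,0]]]'; python3 s.py 606 -108.7 112 0.796
python3 -m jog '[[[0,0,0],[0,0,0]],[[0,0,0],[0,0,0]],[[0,0,0],[0,0,0]],[[0,0,0],[0,0,0]],[[0,0,0],[0,0,0]],[[0,0,0],[0,0,0]]]' 1.4 20; python3 s.py
```

```text
time_s: 9.75
position: [605.3, -109.0, 111.5]
tcp_rot: [-0.651, -0.273, 0.275, 0.652]
ft_force: [-0.2, -0.1, 0.6]
finger_gap: 45.2
t 9.75 pos [ 605.3 -109.   111.5] xang 0.796 yax [-0.003  0.    -1.   ] F [-0.2 -0.1  0.6] T [ 0.01 -0.08 -0.04] gap 45.2 q7 0.75 q5 0.25
shift cm [ 0.07 -0.05 -0.03]
turn about tool y 0.0
turn about tool y -3.141
time_s: 10.25
position: [607.2, -109.5, 113.9]
tcp_rot: [0.652, 0.274, -0.274, -0.651]
ft_force: [-1.1, -0.0, 3.6]
finger_gap: 21.7
t 10.25 pos [ 607.2 -109.5  113.9] xang 0.796 yax [ 0.001 -0.001 -1.   ] F [-1.1 -0.   3.6] T [-0.05 -0.09 -0.03] gap 21.7 q7 0.75 q5 0.25
```

```bash
python3 -m jog '[[[-0.7,0,0.035],[0,0.1,0]],[[-0.7,0,0.035],[0,0.1,0]],[[-0.7,0,0.035],[0,0.1,0]],[[-0.7,0,0.035],[0,0.1,0]]]' ; python3 s.py
python3 - <<'E'
from math import *
for t in (.4,):
    a=-.775-t; print(556+70*cos(a),-59.7+70*sin(a))
E
```

```text
time_s: 10.58
position: [583.9, -125.2, 113.9]
tcp_rot: [0.694, 0.138, -0.137, -0.693]
ft_force: [-1.7, -0.7, 3.5]
finger_gap: 21.0
t 10.58 pos [ 583.9 -125.2  113.9] xang 0.392 yax [ 0.001 -0.    -1.   ] F [-1.7 -0.7  3.5] T [0.03 0.02 0.19] gap 21.0 q7 0.41 q5 0.2
582.9880151531155 -124.28828870697231
```

Tracks the circle. Next.

```bash
cat > q.py <<'E'
from s import *
s=show(); c=np.array([556,-59.7]); p=s['position'][:2]-c; print('r',np.hypot(*p).round(1),'arm ang',np.arctan2(p[1],p[0]).round(3))
T=cam('top'); im,d=env.grab_frame('top'); 
h,S,V=cv2.split(cv2.cvtColor(im,cv2.COLOR_RGB2HSV)); m=((S<60)&(V>150)); v,u=np.nonzero(m)
P=np.array([dep(T,a,b,d[b,a]) for a,b in zip(u,v) if 250<a<350 and 170<b<270]); rr=np.hypot(P[:,0]-c[0],P[:,1]-c[1]); Q=P[(abs(P[:,2]-85)<6)&(rr>38)&(rr<68)]
if len(Q): m=Q[:,:2].mean(0)-c; print('port ang',np.arctan2(m[1],m[0]).round(3),len(Q),np.hypot(*m).round(1))
import sys; cv2.imwrite(f'pics/{sys.argv[1]}.png',cv2.resize(im[170:265,260:350,::-1],None,fx=6,fy=6,interpolation=2))
E
python3 -m jog '[[[-0.7,0,0.035],[0,0.1,0]],[[-0.7,0,0.035],[0,0.1,0]],[[-0.7,0,0.035],[0,0.1,0]],[[-0.7,0,0.035],[0,0.1,0]],[[-0.7,0,0.035],[0,0.1,0]],[[-0.7,0,0.035],[0,0.1,0]],[[-0.7,0,0.035],[0,0.1,0]]]'; python3 q.py t5
```

```text
time_s: 11.17
position: [535.5, -127.6, 113.9]
tcp_rot: [0.699, -0.108, 0.109, -0.698]
ft_force: [-2.0, -0.5, 4.2]
finger_gap: 21.3
t 11.17 pos [ 535.5 -127.6  113.9] xang -0.308 yax [ 0.001 -0.001 -1.   ] F [-2.  -0.5  4.2] T [-0.03  0.31  0.29] gap 21.3 q7 -0.21 q5 0.12
r 70.9 arm ang -1.864
port ang 1.064 37 53.5
```

View pics/t5.png

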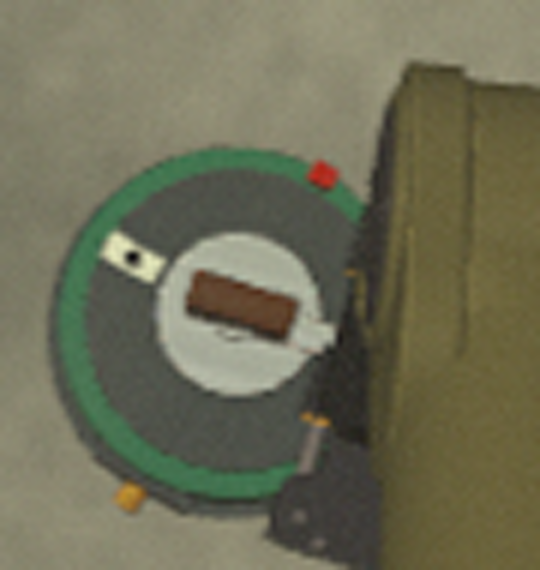

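```bash
python3 -m jog '[[[-0.7,0,0.035],[0,0.1,0]],[[-0.7,0,0.035],[0,0.1,0]],[[-0.7,0,0.035],[0,0.1,0]],[[-0.7,0,0.035],[0,0.1,0]],[[-0.7,0,0.035],[0,0.1,0]],[[-0.7,0,0.035],[0,0.1,0]],[[-0.7,0,0.035],[0,0.1,0]],[[-0.7,0,0.035],[0,0.1,0]]]'; python3 q.py t6
```

```text
time_s: 11.88
position: [493.3, -92.6, 113.8]
tcp_rot: [0.602, -0.372, 0.372, -0.601]
ft_force: [-3.4, -1.1, 5.8]
finger_gap: 21.7
t 11.88 pos [493.3 -92.6 113.8] xang -1.107 yax [-0.001 -0.002 -1.   ] F [-3.4 -1.1  5.8] T [-0.3   0.84  0.27] gap 21.7 q7 -1.02 q5 0.06
r 70.8 arm ang -2.658
port ang 0.287 38 52.1
```

View pics/t6.png

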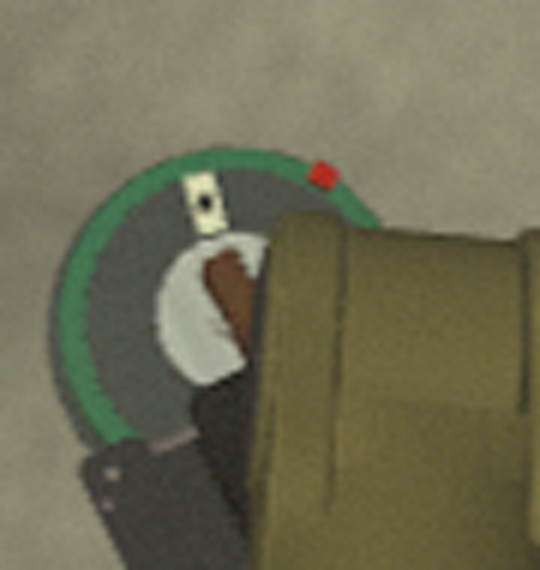

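```bash
python3 -m jog '[[[-0.7,0,0.035],[0,0.1,0]],[[-0.7,0,0.035],[0,0.1,0]],[[-0.7,0,0.035],[0,0.1,0]],[[-0.7,0,0.035],[0,0.1,0]],[[-0.7,0,0.035],[0,0.1,0]],[[-0.7,0,0.035],[0,0.1,0]],[[-0.35,0,0.009],[0,0.05,0]],[[0,0,0],[0,0,0]]]'; python3 q.py t7; python3 - <<'E'
from h import *
s=env.read_state(); p,d=env.grab_frame('wrist'); cv2.imwrite('pics/w7.png',p[:,:,::-1]); np.save('w7.npy',d); np.save('w7s.npy',s,allow_pickle=True)
E
```

```text
time_s: 12.6
position: [486.1, -47.3, 113.8]
tcp_rot: [-0.454, 0.544, -0.543, 0.451]
ft_force: [-7.9, -1.2, 11.0]
finger_gap: 21.7
t 12.6 pos [486.1 -47.3 113.8] xang -1.753 yax [-0.004 -0.001 -1.   ] F [-7.9 -1.2 11. ] T [-0.05  1.66  0.  ] gap 21.7 q7 -1.75 q5 0.04
r 71.0 arm ang 2.966
port ang -0.375 37 51.0
```

View pics/t7.png

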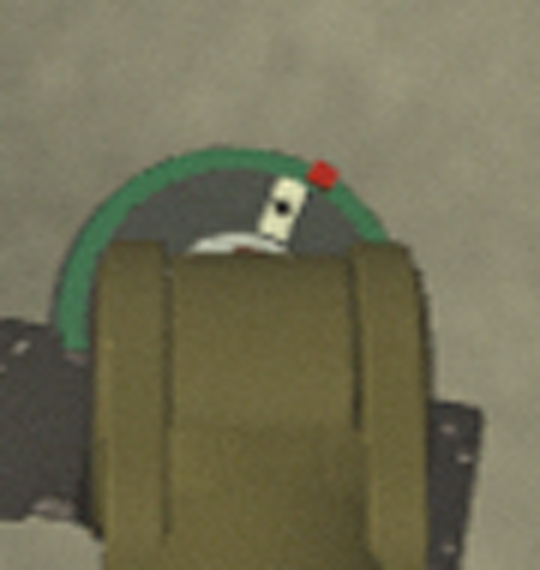

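View pics/w7.png

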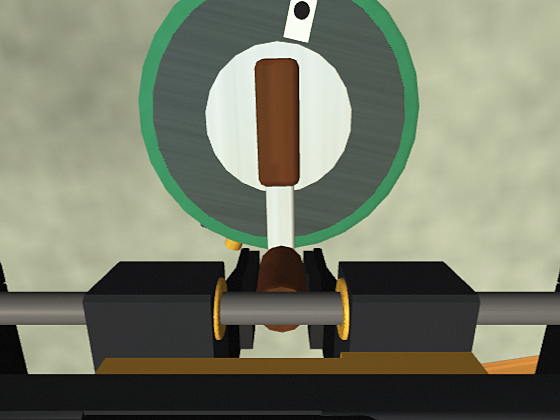

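```bash
python3 - <<'E'
from h import *
from scipy.optimize import least_squares
T=cam('top');im=cv2.imread('pics/top0.png'); h,S,V=cv2.split(cv2.cvtColor(im,cv2.COLOR_BGR2HSV))
v,u=np.nonzero((h>65)&(h<95)&(S>90)); k=(u>255)&(u<345)&(v>180)&(v<265)
Q=np.array([onz(T,a,b,75) for a,b in zip(u[k],v[k])])
r=least_squares(lambda p:np.hypot(Q[:,0]-p[0],Q[:,1]-p[1])-p[2],[556,-59,72],loss='soft_l1',f_scale=2).x; print(r)
c=r[:2]
p0=onz(T,250+180/6,175+260/6,85); 
for nm,p in (('port0',p0),('port',onz(T,307,204.5,85)),('ptr',onz(T,260+323/6,170+174/6,87))):
    q=p[:2]-c; print(nm,np.arctan2(q[1],q[0]),np.hypot(*q))
E
```

```text
[556.13525555 -58.43718655  71.66760007]
port0 1.3631264080169105 50.30436661183039
port -0.42101977760823217 51.58187511523722
ptr -0.564387649611403 72.64170686090537
```

```bash
python3 -m jog '[[[-0.32,-0.02,-0.02],[0,0.045,0]],[[-0.32,-0.02,-0.02],[0,0.045,0]],[[-0.28,-0.02,-0.01],[0,0.04,0]],[[0,0,0],[0,0,0]],[[0,0,0],[0,0,0]]]'; python3 q.py t8
```

```text
time_s: 13.12
position: [488.1, -38.5, 113.8]
tcp_rot: [-0.417, 0.572, -0.571, 0.416]
ft_force: [-5.4, -1.3, 6.8]
finger_gap: 21.6
t 13.12 pos [488.1 -38.5 113.8] xang -1.881 yax [-0.003 -0.001 -1.   ] F [-5.4 -1.3  6.8] T [-0.05  1.15 -0.04] gap 21.6 q7 -1.89 q5 0.04
r 71.1 arm ang 2.839
port ang -0.5 36 51.6
```

View pics/t8.png

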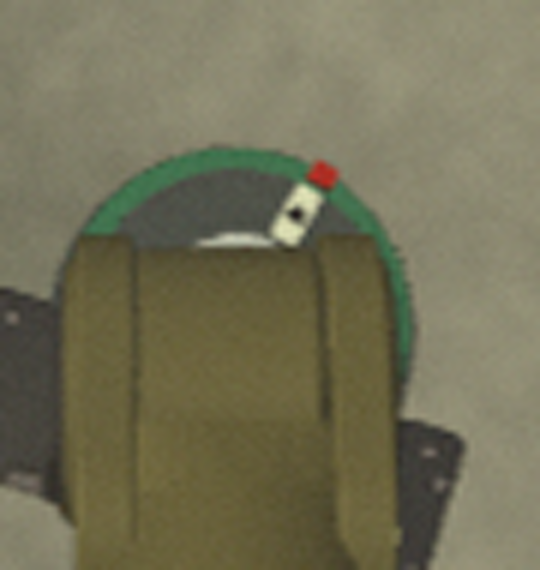

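```bash
cat > f.py <<'E'
from h import *
def go(n,c,save=None):
    C=cam(n); acc=[]
    im,d=env.grab_frame(n)
    if save: cv2.imwrite(save,im[:,:,::-1])
    h,S,V=cv2.split(cv2.cvtColor(im,cv2.COLOR_RGB2HSV))
    def cen(m,z,r0,r1):
        v,u=np.nonzero(m); P=np.array([onz(C,a,b,z)[:2] for a,b in zip(u,v)]); k=np.hypot(*(P-c).T); k=(k>r0)&(k<r1); P=P[k]
        # blob nearest to pointer angle
        a=np.arctan2(P[:,1]-c[1],P[:,0]-c[0]); P=P[abs(a+.5)<.45]
        return P.mean(0)-c,len(P)
    for nm,m,z,r0,r1 in (('port',(S<70)&(V>150),85,40,66),('ptr',((h<6)|(h>174))&(S>150)&(V>120),86,66,85)):
        q,k=cen(m,z,r0,r1); print(n,nm,k,'ang',round(float(np.arctan2(q[1],q[0])),4),'r',round(float(np.hypot(*q)),1))
if __name__=="__main__":
    go('top',np.array([556.1,-58.8])); go('scene',np.array([557.,-59]),'pics/sf.png')
E
python3 f.py; python3 -c "
import cv2;a=cv2.imread('pics/sf.png')[170:260,225:335];cv2.imwrite('pics/sfc.png',cv2.resize(a,None,fx=6,fy=6,interpolation=2))"
```

```text
top port 35 ang -0.5162 r 52.1
top ptr 11 ang -0.5412 r 73.0
scene port 18 ang -0.5642 r 53.3
scene ptr 10 ang -0.5362 r 74.3
```

View pics/sfc.png

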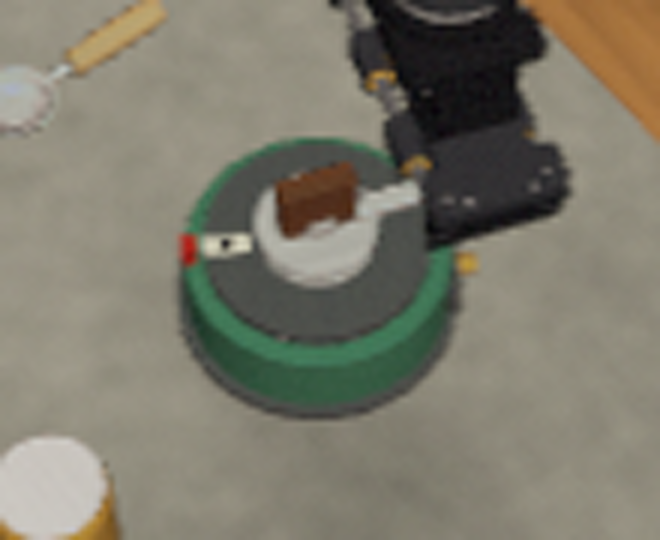

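```bash
python3 - <<'E'
from h import *
s=env.read_state(); p,d=env.grab_frame('wrist'); cv2.imwrite('pics/w8.png',p[:,:,::-1]); np.save('w8.npy',d); np.save('w8s.npy',s,allow_pickle=True)
E
python3 a.py w8
python3 - <<'E'
from h import *
import numpy as np
s=np.load('w8s.npy',allow_pickle=True).item(); C=cam('wrist',s); im=cv2.imread('pics/w8.png')
cv2.imwrite('pics/w8c.png',cv2.resize(im[:120,200:400],None,fx=4,fy=4))
E
```

```text
ring axis [555.38439352 -59.23703559  72.50332859] 74.64657357464127Traceback (most recent call last):
  File "a.py", line 19, in <module>
    import sys; analyse(sys.argv[1])
                ~~~~~~~^^^^^^^^^^^^^
  File "a.py", line 10, in analyse
    rd=((h<6)|(h>174))&(S>180)&(V>130); P=cloud(im,d,s,rd); P=near(P,85)
                                                              ~~~~^^^^^^
  File "a.py", line 9, in <lambda>
    near=lambda P,R0:P[np.hypot(P[:,0]-c[0],P[:,1]-c[1])<R0]
                                ~^^^^^
IndexError: too many indices for array: array is 1-dimensional, but 2 were indexed
```

View pics/w8c.png

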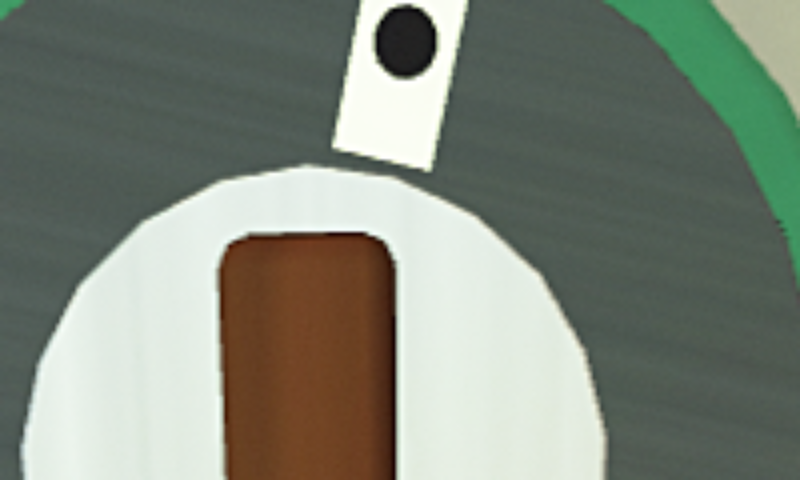

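```bash
python3 - <<'E'
from h import *
s=np.load('w8s.npy',allow_pickle=True).item(); C=cam('wrist',s)
p=onz(C,200+406/4,41/4,85); 
for c in ((555.4,-59.2),(556,-60)):
    q=p[:2]-c; print(p,np.arctan2(q[1],q[0]),np.hypot(*q))
# mark edges direction: left edge (333,148)->(360,0); right (432,172)->(468,0)
for a,b in (((333,148),(360,0)),((432,172),(468,0))):
    A=onz(C,200+a[0]/4,a[1]/4,85);B=onz(C,200+b[0]/4,b[1]/4,85);v=B-A;print('edge dir',np.arctan2(v[1],v[0]))
E
```

```text
[600.73587292 -85.68426138  85.        ] -0.5287051219852239 52.50483286291585
[600.73587292 -85.68426138  85.        ] -0.5211811249167622 51.58468385338547
edge dir -0.5059779074328625
edge dir -0.5144070513505857
```

```bash
python3 -m jog '[[[-0.12,-0.02,-0.01],[0,0.017,0]],[[0,0,0],[0,0,0]],[[0,0,0],[0,0,0]]]'; python3 f.py; python3 s.py; python3 - <<'E'
from h import *
s=env.read_state(); p,d=env.grab_frame('wrist'); cv2.imwrite('pics/w9.png',p[:,:,::-1]); C=cam('wrist',s)
g=p[0:40,270:330].mean(2); v,u=np.nonzero(g<70); u=u+270
k=v<25; print(u.mean(),v.mean(),len(u)); q=onz(C,u.mean(),v.mean(),85)[:2]
for c in ((555.4,-59.2),(556,-60)): w=q-c; print(np.arctan2(w[1],w[0]),np.hypot(*w))
E
```

```text
time_s: 13.57
position: [488.4, -37.6, 113.8]
tcp_rot: [-0.413, 0.575, -0.575, 0.411]
ft_force: [-5.2, -1.5, 5.8]
finger_gap: 21.5
top port 39 ang -0.5346 r 52.1
top ptr 11 ang -0.5412 r 73.0
scene port 17 ang -0.5722 r 52.9
scene ptr 10 ang -0.5362 r 74.3
t 13.67 pos [488.4 -37.6 113.8] xang -1.899 yax [-0.002 -0.001 -1.   ] F [-5.5 -0.3  6. ] T [-0.12  1.22  0.01] gap 21.6 q7 -1.91 q5 0.04
299.21153846153845 11.923076923076923 260
-0.5331809157073925 51.609087726394264
-0.5256051534726224 50.68720521785277
```

```bash
python3 -m jog '[[[0,-0.03,0],[0,0,0]],[[0,0,0],[0,0,0]],[[0,0,0],[0,0,0]],[[0,0,0],[0,0,0]],[[0,0,0],[0,0,0]],[[0,0,0],[0,0,0]]]' 4.5; python3 s.py
python3 -m jog '[[[0,-1,0],[0,0,0]],[[0,-2,0],[0,0,0]],[[0,-3,0],[0,0,0]],[[0,-3,0],[0,0,0]],[[0,-3,0],[0,0,0]],[[0,-2,0],[0,0,0]],[[0,0,0],[0,0,0]]]'; python3 s.py 520 -140 260
python3 f.py
python3 - <<'E'
from h import *
s=env.read_state(); p,d=env.grab_frame('wrist'); cv2.imwrite('pics/w10.png',p[:,:,::-1]); np.save('w10.npy',d); np.save('w10s.npy',s,allow_pickle=True)
E
python3 a.py w10
```

```text
time_s: 14.22
position: [489.6, -37.1, 114.0]
tcp_rot: [0.411, -0.575, 0.575, -0.411]
ft_force: [0.2, 0.2, 0.4]
finger_gap: 43.7
t 14.22 pos [489.6 -37.1 114. ] xang -1.901 yax [ 0.  0. -1.] F [0.2 0.2 0.4] T [0.07 0.03 0.05] gap 43.7 q7 -1.91 q5 0.04
time_s: 14.8
position: [492.2, -37.2, 259.9]
tcp_rot: [0.409, -0.573, 0.578, -0.413]
ft_force: [0.8, -0.1, -0.1]
finger_gap: 45.0
t 14.8 pos [492.2 -37.2 259.9] xang -1.901 yax [ 0.009 -0.002 -1.   ] F [ 0.8 -0.1 -0.1] T [0.08 0.03 0.02] gap 45.0 q7 -1.87 q5 -0.01
shift cm [8.83 0.04 5.96]
top port 0 ang nan r nan
top ptr 0 ang nan r nan
scene port 17 ang -0.5722 r 52.9
scene ptr 8 ang -0.5314 r 73.7
ring axis [555.68388804 -59.33485684  72.10737121] 74.60388632697732
pointer [618.55182306 -97.28648281  87.56133153] 151 ang -0.5431152888712201 r 73.43502684601268
port [600.48431396 -85.92237091] (12.667058944702148, 26.182523727416992) 402 ang -0.535600980438589 r 52.09581621734401
wing 143.48691446719346 ((555.72119140625, -59.42018127441406), (14.900367736816406, 44.631099700927734), 73.13509368896484)
knob 329.4508386487379 ((506.6944885253906, -44.58989715576172), (159.70912170410156, 33.82403564453125), 73.64895629882812)f.py:11: RuntimeWarning: Mean of empty slice.
  return P.mean(0)-c,len(P)
  ret = um.true_divide(
```

View pics/w10.png

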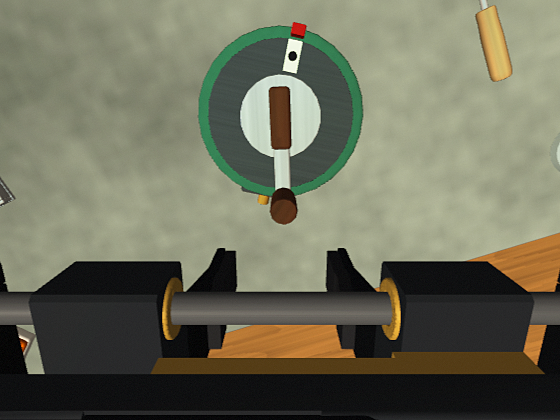

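```bash
python3 -m jog '[[[0,-2,0],[0,0,0]],[[0,-2,0],[0,0,0]],[[0,0,0],[0,0,0]],[[0,0,0],[0,0,0]],[[0,0,0],[0,0,0]]]'; python3 - <<'E'
from h import *
p,d=env.grab_frame('scene'); cv2.imwrite('pics/send.png',p[:,:,::-1])
E
```

```text
time_s: 15.37
position: [488.7, -37.2, 292.4]
tcp_rot: [-0.412, 0.576, -0.575, 0.41]
ft_force: [-0.6, -0.2, 0.1]
finger_gap: 45.0
```

View pics/send.png

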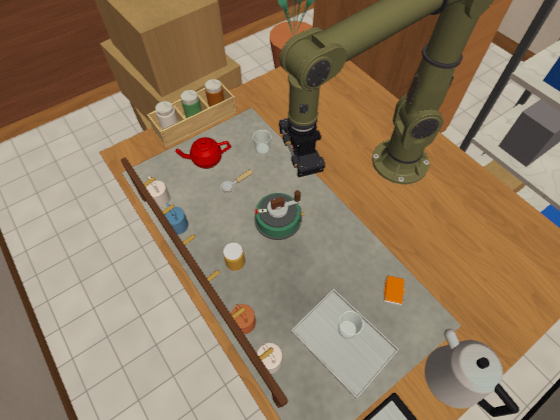

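The mark lines up with the pointer at (262,210). All the other tea things are where they were, and the gripper is clear.

```bash
python3 -c "
from bench import env
print(env.sign_off())"
```

```text
the job is handed in; nothing more can be done
None
```

The crank is in gear, the white mark is lined up with the red pointer, and I handed the job in at about 15.4 s of the 67 s allowed.

**What I did**
- **Meshing:** I gripped the wing and lowered it about 4 mm until the teeth touched, pressing with about 8 N. A turn of about 0.3 rad clockwise was enough for them to mesh, so no rocking back was needed. I eased it down to the stop, with the force never above 9.3 N, then let go.
- **Winding:** I took the end knob and wound the crank about 2.7 rad clockwise, with small final corrections in the same direction. The highest readings while winding were 8 N sideways and 11 N downwards. Then I let go and raised the gripper clear.

**Last checks**
- **In gear:** the wing top is at z = 143.5 mm, 12 mm lower than at the start (155.6 mm).
- **Alignment:** the wrist camera, after release, puts the mark at −0.536 rad and the pointer at −0.543 rad, so it is within about 0.01 rad. The top camera, before release, also showed 0.007 rad short. The coarser scene camera disagreed, putting the mark about 0.04 rad past the pointer; I trusted the other two.
- **Surroundings:** the other tea things looked unmoved in the last scene picture. I compared them by eye and did not measure them. The gripper was touching nothing.

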